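# Clamp the corn crate in its packing cradle with the ratchet wrench

### The arm

A 7-joint arm with a two-finger parallel gripper is mounted at the origin on the work surface. World frame = base frame: x ahead of the robot, y to its left, z up, the work surface at z = 0. Lengths are in m, angles in rad, forces in N, time in s.
With the tool pointing down it reaches from about 0.35 to 0.9 m from the base axis. Payload 19.9 kg.
Tool frame: the origin (TCP) lies at the very end of the fingers, on their centre line; the grasp point (between the pads) lies 19 mm behind it; y points along the fingers, x is the direction in which the jaws open and shut, and the axes are right-handed (so a half turn about y gives the same grasp; the last joint's range is limited). The gripper opens to 94 mm and grips with 3 to 60 N. Pads are 16 mm wide; open, the fingers measure 119 mm over their backs; the gripper's body (75 mm by 177 mm) begins 78 mm behind the grasp point.
Start: joints at [-1.163, 0.417, -0.01, 1.614, 0.005, 1.111, -0.053], TCP at [0.271, 0.563, 0.205] pointing down, gripper open.
Joint ranges: [-2.81, 2.81], [-0.39, 2.02], [-1.27, 1.25], [0.06, 2.57], [-1.19, 4.33], [0.19, 2], [-2.82, 2.82]. Speed limits (rad/s): [1.89, 1.89, 2.39, 2.39, 3.01, 3.01, 3.01].

### API

Orientations are given as [roll, pitch, yaw] about the fixed x, y, z axes, in that order (R = Rz(yaw) Ry(pitch) Rx(roll)).
In Python, from station import manip gives the robot as it stands.
- The arm moves only by the shell command python3 -m handwheel 'ROWS' [FORCE]. ROWS is JSON, a list of rows, each a list of 7 numbers: the closure, from 0 (fully open) to 1 (shut), then the shift along the tool's x, y, z in mm, then the turn, a rotation vector about the tool's x, y, z in rad. In form: [[claw, x, y, z, ax, ay, az], ...]. A call has 1 to 5 rows; each row is the pose to reach, as a shift and turn from the pose measured when the call began, along the tool's axes at that moment; what a row does not reach only later rows make up. A row lasts 1/10 s, in which the tool goes at most 50 mm and 8.59 degrees, less where a joint would pass 70% of its speed; a pose out of reach is approached as far as the arm can. A call with a gripper value outside its range is refused whole. The fingers move at their own pace and stop on an object; FORCE is the grip in N (left out, the last holds). Time passes only in rows, so rows that repeat a pose let the fingers close. It gives the time, the measured TCP pose, the force and the opening at its end, in the units of the state.
- manip.observe(): the state, without advancing time (a new reading comes with each control period).
- manip.camera(name): name is "scene" or "top" or "wrist"; returns (picture, depth): 400x640x3 uint8, red, green, blue; 400x640 float32, m along the optical axis (not along the pixel's ray), 0 where there is no reading.
- manip.calibration(name): a dict with "camera_matrix" (3x3 intrinsics, pixels), "R" (3x3) and "t" (3): a world point X has camera coordinates R X + t; the wrist camera has in their place "T_tool_cam" (4x4, takes a point from camera to tool coordinates, whose origin is the TCP and whose axes are the tool frame's). Camera axes: x right, y down, z forward; pixel columns grow to the right and rows downward; lengths in m; the calibration is good to about 2 mm. A picture is of the moment at which its call begins: read the wrist's pose just before it. calibration takes no time and is no camera call.
- manip.sign_off(): hands the job in, once; it reports no verdict.
Trained networks look in the newest picture that a camera, given by its name, has taken for a name from the list of things; names that differ only in an ending like _2 or _b are one class to them, and where a whole thing is asked for, a point or a joint stands for the part that bears it (a point fixed in the world has none). Each returns a list of dicts, best first, with "conf" (0 to 1); they miss things now and then, are a little off and sometimes report something else, mostly with a low value. They report only what shows in the picture. A call takes as long as a camera call.
- manip.masks_of(camera, target): "region" (400x640 bool, what is visible of it) and "position" ([column, row] as shares, 0 to 1, of the picture: columns of its width, rows of its height, amid what is visible of it).
- manip.mark_of(camera, target): "position" ([column, row] as shares, 0 to 1, of the picture: columns of its width, rows of its height: a listed point, or the origin of a listed thing).
The state is a dict: "t": time; "qpos": joint angles; "joint_velocities": joint speeds; "joint_efforts": joint torques, N m; "eef_pos": TCP position; "orientation": TCP orientation; "contact_force": force on the tool from outside, world axes, zero at the start; "moment": the same for the moment, N m; "grip_width": finger opening in m.
Only numpy, scipy, OpenCV 4.12 (cv2) and the standard library are available. Lean on these libraries where they do the work, as an engineer would, in place of code of your own. Each camera call takes 0.05 s, during which the arm holds its last target. There are 200 camera calls.

### The job

Two crates of corn stand in packing cradles; one is already clamped, while the jaw of the other still stands well back from its crate. Work the ratchet wrench on that open cradle back and forth until its jaw is tight against the crate, then let go of the wrench. Move the jaw only with the wrench, and leave the wrench on the other cradle alone.

Things in the scene. Friction and masses are not known exactly. Their poses are not given: they have to be found in the camera images.
- wrench: Ratchet wrench of the open cradle, fixed on top of its upright shaft: round steel head 58 mm wide, 24 high. Origin on the shaft axis, 80 mm above the bench; handle along its own -x, roughly towards the robot. Swings level 0.6 rad either side of straight (its x along the jaw's x), to stops. Clockwise from above it drives the shaft; counter-clockwise it slips freely. Stays where left.
- grip (a point): Middle of that wrench's black rubber grip, 140 mm from the shaft axis, 80 mm above the bench. The grip is 24 mm wide, 18 mm high, 100 mm long, with free space around and below. Driving: swing it to the robot's left (+y), about 3 to 4 N here; up to 0.16 rad of each stroke is lost before the ratchet bites. One stroke is not enough.
- shaft (a joint): Turn of the upright shaft under that wrench, rad: 0 with the jaw fully back, growing clockwise seen from above, 2.0 with the jaw tight on the crate, where it stops firmly and the wrench drives no further. Starts between 0 and 0.4, stays where it is left. A rack moves the jaw 16 mm per rad.
- jaw: Jaw of the open cradle: upright aluminium plate, black rubber face, 150 mm wide, 20 thick, top 115 mm above the bench, on a rack bar from a grey gear housing (90 x 80 mm, top 58 mm above the bench). Origin: on the rubber face, 47 mm up; x axis level along its travel, away from the robot, to the dark green crate (280 x 200 mm, rim at 103 mm). Gap to the crate 25 to 32 mm at first, 0 when tight.
- other_grip (a point): Middle of the grip of the other cradle's wrench, 140 mm from its shaft axis, 80 mm above the bench. That cradle looks the same, but its jaw already touches its crate. To be left alone.

How it is judged:
By the outcome, as a careful person would: the job done as asked, in the order asked, and still so for the second after the job is handed in, with the robot touching nothing.
It also fails if it takes over 48 s, if anything falls off the work surface, if the arm or the gripper's body presses on something with over 40 N, if the wrist force passes 120 N, or if a joint passes its speed limit or range.

## Working session

There is one attempt and no reset: what is moved stays moved. The work goes in short steps, Python scripts to look and compute and a shell command to move; the robot and the scene stay as the last step left them, time stands still between calls to the robot, and variables do not carry over. Pictures are saved under pics/ and viewed, about 8 in all and at most 12, crops included, and the job is handed in when it is done.

```bash
mkdir -p pics
cat > h.py <<'E'
import numpy as np,cv2
from station import manip
from scipy.spatial.transform import Rotation as Ro
def world(cam,px,depth,z=None):
    c=manip.calibration(cam);K=np.array(c["camera_matrix"]);u,v=px
    ray=np.linalg.inv(K)@[u,v,1.]
    if cam=="wrist":
        s=manip.observe();T=np.eye(4);T[:3,:3]=Ro.from_euler('xyz',s["orientation"]).as_matrix();T[:3,3]=s["eef_pos"]
        M=T@np.array(c["T_tool_cam"]);R=M[:3,:3];o=M[:3,3];d=R@ray
    else:
        R=np.array(c["R"]).T;o=-R@np.array(c["t"]);d=R@ray
    if z is not None: return o+d*(z-o[2])/d[2]
    return o+d*depth
def save(n,im): cv2.imwrite(f"pics/{n}.png",im[:,:,::-1])
E
python3 - <<'E'
from h import *
s=manip.observe();print({k:np.round(v,3) for k,v in s.items()})
for cam in("top","scene"):
    im,d=manip.camera(cam);save(cam+"0",im)
    for n in("wrench","grip","other_grip","jaw","shaft"):
        for r in manip.mark_of(cam,n)[:3]:
            p=np.array(r["position"])*[640,400];dd=d[min(int(p[1]),399),min(int(p[0]),639)]
            print(cam,n,round(r["conf"],2),p.round(),"z80",world(cam,p,0,.08).round(3),"dep",world(cam,p,dd).round(3))
E
```

```text
{'t': np.float64(0.0), 'qpos': array([-1.163,  0.418, -0.01 ,  1.614,  0.005,  1.111, -0.053]), 'joint_velocities': array([ 0.   ,  0.001, -0.001,  0.   , -0.002, -0.002,  0.   ]), 'joint_efforts': array([ 0.0000e+00, -8.5126e+01,  6.3900e-01, -4.2599e+01, -4.9000e-02,
        1.9000e-02,  0.0000e+00]), 'eef_pos': array([0.271, 0.563, 0.205]), 'orientation': array([-1.571e+00,  1.000e-03,  1.122e+00]), 'contact_force': array([0.646, 0.487, 0.513]), 'moment': array([ 0.052, -0.003, -0.008]), 'grip_width': np.float64(0.094)}
top wrench 0.72 [204. 215.] z80 [0.607 0.19  0.08 ] dep [0.603 0.185 0.1  ]
top grip 0.89 [222. 287.] z80 [0.479 0.156 0.08 ] dep [0.479 0.154 0.089]
top other_grip 0.55 [395. 279.] z80 [ 0.481 -0.143  0.08 ] dep [ 0.481 -0.142  0.089]
top jaw 0.64 [199. 176.] z80 [0.68  0.199 0.08 ] dep [0.67  0.19  0.115]Traceback (most recent call last):
  File "<stdin>", line 6, in <module>
ValueError: it knows: grip, jaw, other_grip, wrench
```

View pics/top0.png

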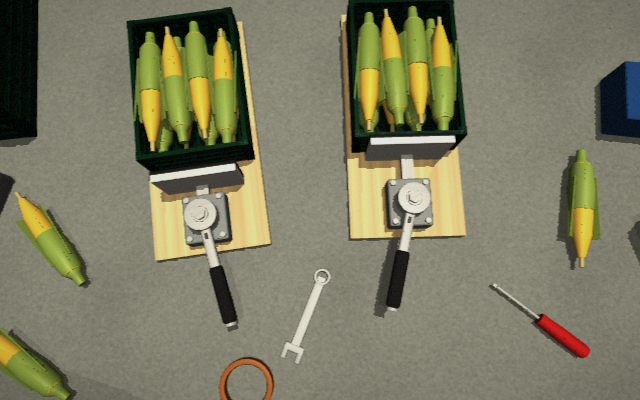

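Run:
```python
from h import *
im,d=manip.camera("top")
c=np.hstack([cv2.resize(im[130:260,125:265],None,fx=2.8,fy=2.8),cv2.resize(im[110:240,340:480],None,fx=2.8,fy=2.8)])
save("topcrop",c)
im2,d2=manip.camera("scene");save("scene0",im2)
for n in("wrench","grip","other_grip","jaw"):
    for r in manip.mark_of("scene",n)[:3]:
        p=np.array(r["position"])*[640,400];dd=d2[min(int(p[1]),399),min(int(p[0]),639)]
        print(n,round(r["conf"],2),p.round(),"z80",world("scene",p,0,.08).round(3),"dep",world("scene",p,dd).round(3))
# point cloud
v,u=np.mgrid[0:400,0:640]
C=manip.calibration("top");K=np.array(C["camera_matrix"]);R=np.array(C["R"]);t=np.array(C["t"])
P=np.stack([(u-K[0,2])/K[0,0]*d,(v-K[1,2])/K[1,1]*d,d],-1).reshape(-1,3)
W=((P-t)@R).reshape(400,640,3)
for name,cols in(("L",range(165,236,15)),("R",range(375,450,15))):
    for cc in cols:
        print(name,cc,[(r,*(W[r,cc,[0,2]]*1000).astype(int)) for r in range(130 if name=="R" else 150,190 if name=="L" else 165,2)])
```

```text
wrench 0.64 [408. 256.] z80 [0.601 0.195 0.08 ] dep [0.612 0.199 0.095]
grip 0.87 [418. 207.] z80 [0.467 0.154 0.08 ] dep [0.478 0.157 0.092]
grip 0.21 [388. 294.] z80 [0.707 0.205 0.08 ] dep [0.722 0.21  0.105]
other_grip 0.63 [300. 162.] z80 [ 0.493 -0.156  0.08 ] dep [ 0.502 -0.149  0.091]
jaw 0.61 [389. 293.] z80 [0.703 0.204 0.08 ] dep [0.719 0.209 0.105]
L 165 [(150, np.int64(738), np.int64(59)), (152, np.int64(718), np.int64(105)), (154, np.int64(715), np.int64(102)), (156, np.int64(712), np.int64(100)), (158, np.int64(712), np.int64(90)), (160, np.int64(712), np.int64(78)), (162, np.int64(711), np.int64(71)), (164, np.int64(711), np.int64(56)), (166, np.int64(710), np.int64(50)), (168, np.int64(710), np.int64(35)), (170, np.int64(681), np.int64(117)), (172, np.int64(678), np.int64(114)), (174, np.int64(674), np.int64(114)), (176, np.int64(671), np.int64(113)), (178, np.int64(667), np.int64(115)), (180, np.int64(664), np.int64(112)), (182, np.int64(663), np.int64(102)), (184, np.int64(662), np.int64(92)), (186, np.int64(662), np.int64(80)), (188, np.int64(662), np.int64(68))]

[... 5553 characters left out ...]
, (164, np.int64(704), np.int64(18))]
R 435 [(130, np.int64(741), np.int64(104)), (132, np.int64(737), np.int64(102)), (134, np.int64(730), np.int64(112)), (136, np.int64(724), np.int64(117)), (138, np.int64(722), np.int64(113)), (140, np.int64(718), np.int64(115)), (142, np.int64(715), np.int64(112)), (144, np.int64(713), np.int64(109)), (146, np.int64(713), np.int64(98)), (148, np.int64(713), np.int64(85)), (150, np.int64(713), np.int64(74)), (152, np.int64(713), np.int64(62)), (154, np.int64(713), np.int64(51)), (156, np.int64(712), np.int64(40)), (158, np.int64(713), np.int64(27)), (160, np.int64(711), np.int64(18)), (162, np.int64(707), np.int64(18)), (164, np.int64(703), np.int64(20))]
```

View pics/topcrop.png

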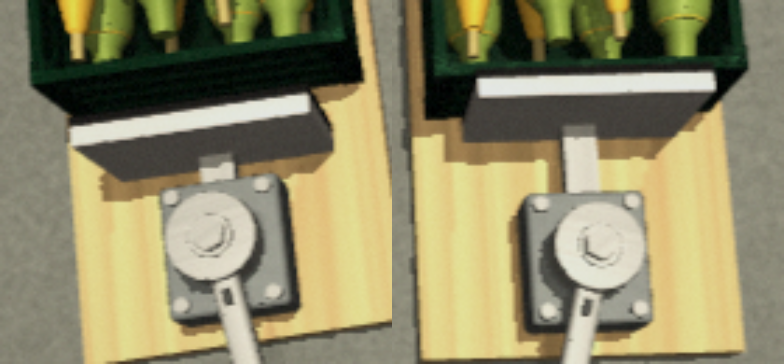

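View pics/scene0.png

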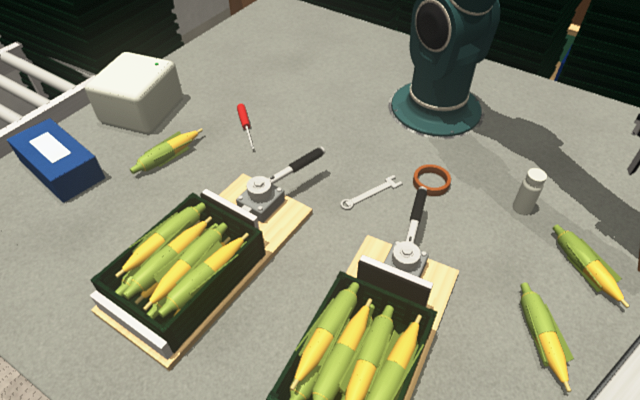

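Picture: the left cradle (jaw top edge around row 170, gap about 28 mm by depth) is open. The right one's jaw touches its crate. The wrench head is at about (204,215) and its grip at about (222,287). I'm setting out towards the grip.

```bash
cat >> h.py <<'E'
def go(x,y,z,yaw):
    s=manip.observe();R=Ro.from_euler('xyz',s["orientation"])
    T=Ro.from_euler('xyz',[-np.pi/2,0,yaw])
    print("shift",(R.inv().apply(np.array([x,y,z])-s["eef_pos"])*1000).round(1),"turn",(R.inv()*T).as_rotvec().round(3),"t",round(s["t"],2))
E
python3 -m handwheel '[[0,-28,2,-36,0,-0.07,0],[0,-56,4,-73,0,-0.14,0],[0,-84,6,-109,0,-0.21,0],[0,-112,8,-146,0,-0.28,0],[0,-139,10,-182,0,-0.35,0]]' 15
python3 -c "
from h import *
go(.478,.155,.18,1.83)"
```

```text
t: 1.05
eef_pos: [0.3755, 0.3571, 0.1956]
orientation: [-1.571, -0.0, 1.475]
contact_force: [0.9, 0.8, -0.0]
grip_width: 0.094
shift [-191.3   15.6 -121.4] turn [ 0.    -0.355  0.   ] t 1.05
```

```bash
python3 -m handwheel '[[0,-38,3,-24,0,-0.07,0],[0,-76,6,-48,0,-0.14,0],[0,-115,9,-73,0,-0.21,0],[0,-153,12,-97,0,-0.28,0],[0,-191,15,-121,0,-0.355,0]]'
python3 - <<'E'
from h import *
im,d=manip.camera("wrist");save("w1",im)
for n in("grip","wrench"):
    for r in manip.mark_of("wrist",n)[:2]:
        p=np.array(r["position"])*[640,400];print(n,round(r["conf"],2),p.round(),world("wrist",p,0,.08 if n=="grip" else .09).round(3))
for cam in("wrist",):
  for r in manip.masks_of(cam,"grip")[:1]:
    m=r["region"];v,u=np.nonzero(m);P=np.array([world(cam,(a,b),d[b,a]) for a,b in list(zip(u,v))[::7] if d[b,a]>0])
    P=P[(P[:,2]>.06)&(P[:,2]<.1)]
    c,rr,ang=cv2.minAreaRect((P[:,:2]*1000).astype(np.float32));print("rect",c,rr,ang,"z",np.percentile(P[:,2],[5,50,95]).round(3))
    w,V=np.linalg.eigh(np.cov(P[:,:2].T));a=V[:,1]*np.sign(V[0,1]);print("mean",P.mean(0).round(3),"yaw",np.arctan2(a[1],a[0]).round(3))
E
```

```text
t: 1.55
eef_pos: [0.4782, 0.1536, 0.1807]
orientation: [-1.572, -0.0, 1.833]
contact_force: [0.6, -0.1, -0.1]
grip_width: 0.0939
grip 0.63 [318. 197.] [0.471 0.152 0.08 ]
wrench 0.8 [316. 334.] [0.599 0.186 0.09 ]
rect (528.4547729492188, 174.0195770263672) (242.55828857421875, 56.597023010253906) 13.876007080078125 z [0.083 0.087 0.091]
mean [0.513 0.168 0.087] yaw 0.265
```

View pics/w1.png

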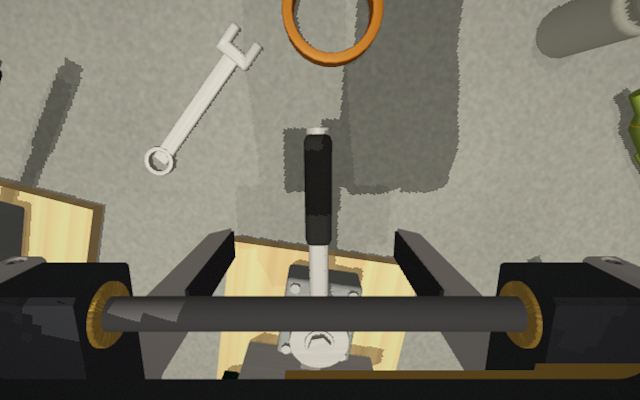

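The wrist view shows the grip lying between the fingers (column 318, rows 135–245) and parallel to them. I'm going down onto it now.

```bash
python3 -m handwheel '[[0,0,30,4,0,0,0],[0,0,60,8,0,0,0],[0,0,90,8,0,0,0],[0,0,119,8,0,0,0],[0,0,119,8,0,0,0]]'
python3 -m handwheel '[[0.8,0,0,0,0,0,0],[0.8,0,0,0,0,0,0],[0.8,0,0,0,0,0,0],[0.8,0,0,0,0,0,0],[0.8,0,0,0,0,0,0]]' 15
```

```text
t: 2.25
eef_pos: [0.4679, 0.1532, 0.059]
orientation: [-1.566, 0.0, 1.829]
contact_force: [-0.4, -0.7, 0.7]
grip_width: 0.0941
t: 2.75
eef_pos: [0.4682, 0.1534, 0.0595]
orientation: [-1.567, -0.0, 1.829]
contact_force: [0.5, 0.7, -0.9]
grip_width: 0.0573
```

```bash
python3 -m handwheel '[[0.8,0,0,0,0,0,0],[0.8,0,0,0,0,0,0],[0.8,0,0,0,0,0,0],[0.8,0,0,0,0,0,0],[0.8,0,0,0,0,0,0]]' 15
python3 -m handwheel '[[0.8,-14,0,-0.7,0,-0.1,0],[0.8,-27.8,0,-2.8,0,-0.2,0],[0.8,-41.4,0,-6.3,0,-0.3,0],[0.8,-54.5,0,-11.1,0,-0.4,0],[0.8,-54.5,0,-11.1,0,-0.4,0]]'
```

```text
t: 3.25
eef_pos: [0.4681, 0.1535, 0.0595]
orientation: [-1.567, -0.0, 1.829]
contact_force: [-0.7, 1.9, 0.3]
grip_width: 0.0241
t: 3.75
eef_pos: [0.4944, 0.1028, 0.0595]
orientation: [-1.569, -0.001, 2.231]
contact_force: [4.2, 1.9, -2.0]
grip_width: 0.0241
```

```bash
python3 -m handwheel '[[0.8,16.8,0,-1,0,0.12,0],[0.8,33.3,0,-4,0,0.24,0],[0.8,49.3,0,-9,0,0.36,0],[0.8,64.6,0,-15.8,0,0.48,0],[0.8,79.1,0,-24.5,0,0.6,0]]'
python3 -c "
from h import *
s=manip.observe();y=s['orientation'][2]-np.pi/2;print(s['eef_pos'].round(4)+.14*np.array([np.cos(y),np.sin(y),0]),y)"
```

```text
t: 4.25
eef_pos: [0.4635, 0.1803, 0.0594]
orientation: [-1.566, 0.001, 1.627]
contact_force: [-7.9, -3.0, 8.8]
grip_width: 0.0244
[0.60328158 0.18811726 0.0594    ] 0.05586660346927941
```

```bash
python3 -m handwheel '[[0.8,14,0,-0.7,0,0.1,0],[0.8,27.8,0,-2.8,0,0.2,0],[0.8,41.4,0,-6.3,0,0.3,0],[0.8,54.5,0,-11.1,0,0.4,0],[0.8,67.1,0,-17.1,0,0.5,0]]'
python3 - <<'E'
from h import *
s=manip.observe();y=s['orientation'][2]-np.pi/2;print(s['eef_pos'].round(4)+.14*np.array([np.cos(y),np.sin(y),0]),y)
im,d=manip.camera("top");save("top1",cv2.resize(im[100:330,100:330],None,fx=2.5,fy=2.5))
im,d=manip.camera("scene");save("sc1",cv2.resize(im[180:400,260:480],None,fx=2.7,fy=2.7))
E
```

```text
t: 4.75
eef_pos: [0.475, 0.2497, 0.0593]
orientation: [-1.564, 0.004, 1.124]
contact_force: [-11.6, 3.3, 13.0]
grip_width: 0.0239
[0.60126235 0.1892201  0.0593    ] -0.4467083988667646
```

View pics/sc1.png

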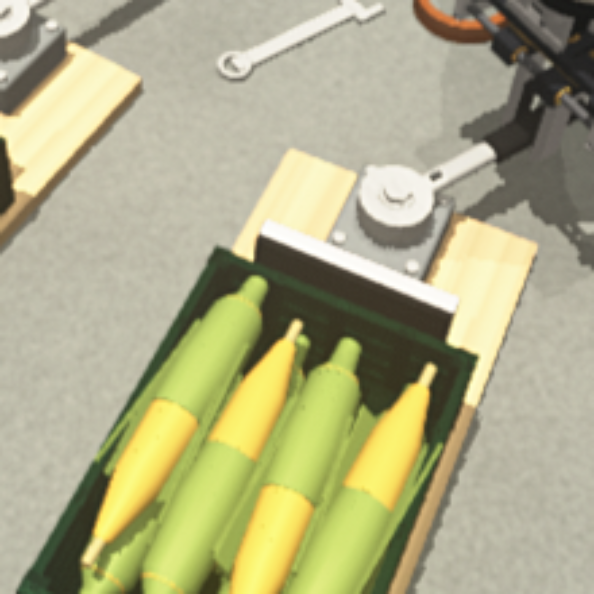

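The gap has shrunk and the handle is still held (about (510,140) in the crop). Return stroke next.

```bash
python3 -m handwheel '[[0.8,-16.8,0,-1,0,-0.12,0],[0.8,-33.3,0,-4,0,-0.24,0],[0.8,-49.3,0,-9,0,-0.36,0],[0.8,-64.6,0,-15.8,0,-0.48,0],[0.8,-79.1,0,-24.5,0,-0.6,0]]'
python3 -m handwheel '[[0.8,-14,0,-0.7,0,-0.1,0],[0.8,-27.8,0,-2.8,0,-0.2,0],[0.8,-41.4,0,-6.3,0,-0.3,0],[0.8,-54.5,0,-11.1,0,-0.4,0],[0.8,-67.1,0,-17.1,0,-0.5,0]]'
python3 - <<'E'
from h import *
s=manip.observe();y=s['orientation'][2]-np.pi/2;print(s['eef_pos'].round(4)+.14*np.array([np.cos(y),np.sin(y),0]),y)
E
```

```text
t: 5.35
eef_pos: [0.4649, 0.1689, 0.0595]
orientation: [-1.567, -0.001, 1.731]
contact_force: [14.2, 3.2, -15.0]
grip_width: 0.0241
t: 5.85
eef_pos: [0.493, 0.105, 0.0595]
orientation: [-1.569, -0.002, 2.235]
contact_force: [4.3, 3.3, -3.7]
grip_width: 0.0238
[0.60323638 0.19130145 0.0595    ] 0.6642121011732751
```

```bash
python3 -m handwheel '[[0.8,16.8,0,-1,0,0.12,0],[0.8,33.3,0,-4,0,0.24,0],[0.8,49.3,0,-9,0,0.36,0],[0.8,64.6,0,-15.8,0,0.48,0],[0.8,79.1,0,-24.5,0,0.6,0]]'
python3 -m handwheel '[[0.8,8.4,0,-0.3,0,0.06,0],[0.8,16.8,0,-1,0,0.12,0],[0.8,22.3,0,-1.8,0,0.16,0]]'
python3 - <<'E'
from h import *
s=manip.observe();y=s['orientation'][2]-np.pi/2;print(s['eef_pos'].round(4)+.14*np.array([np.cos(y),np.sin(y),0]),y)
def gap():
    im,d=manip.camera("top");C=manip.calibration("top");K=np.array(C["camera_matrix"]);R=np.array(C["R"]);t=np.array(C["t"])
    v,u=np.mgrid[0:400,0:640];P=np.stack([(u-K[0,2])/K[0,0]*d,(v-K[1,2])/K[1,1]*d,d],-1)
    W=(P-t)@R;a=.11
    for yy in(.15,.20,.24):
        m=(abs(W[...,1]-yy)<.004)&(W[...,0]>.64)&(W[...,0]<.75)
        Q=W[m];f=Q[:,0]+np.tan(a)*(Q[:,1]-.19)
        bk=f[(Q[:,2]>.04)&(Q[:,2]<.1)&(f<.705)]; top=f[(Q[:,2]>.110)&(Q[:,2]<.122)]
        print(yy,"jaw back",np.median(bk).round(4) if len(bk) else None,"jaw top",np.percentile(top,[5,95]).round(4))
gap()
E
```

```text
t: 6.35
eef_pos: [0.463, 0.1827, 0.0596]
orientation: [-1.568, -0.001, 1.63]
contact_force: [4.2, -1.1, -4.9]
grip_width: 0.0239
t: 6.65
eef_pos: [0.4633, 0.2054, 0.0595]
orientation: [-1.567, 0.0, 1.469]
contact_force: [-1.9, -2.4, 3.6]
grip_width: 0.024
[0.60256826 0.1911048  0.0595    ] -0.1022868747218244
0.15 jaw back 0.6998 jaw top [0.6998 0.7181]
0.2 jaw back 0.6797 jaw top [0.6995 0.718 ]
0.24 jaw back 0.6996 jaw top [0.6998 0.718 ]
```

```bash
python3 -m handwheel '[[0.8,5.6,0,-0.1,0,0.04,0],[0.8,11.2,0,-0.4,0,0.08,0],[0.8,11.2,0,-0.4,0,0.08,0]]'
python3 - <<'E'
from h import *
s=manip.observe();y=s['orientation'][2]-np.pi/2;print(s['eef_pos'].round(4)+.14*np.array([np.cos(y),np.sin(y),0]),y,s['moment'])
E
```

```text
t: 7.0
eef_pos: [0.4648, 0.2165, 0.0594]
orientation: [-1.567, 0.002, 1.387]
contact_force: [-2.5, -8.6, 7.9]
grip_width: 0.0239
[0.6024322  0.19086064 0.0594    ] -0.18417781104158015 [-1.61049155  0.70547647  0.28385713]
```

```bash
python3 -m handwheel '[[0.8,4.2,0,-0.1,0,0.03,0],[0.8,8.4,0,-0.3,0,0.06,0],[0.8,8.4,0,-0.3,0,0.06,0]]'
python3 - <<'E'
from h import *
s=manip.observe();y=s['orientation'][2]-np.pi/2;print(s['eef_pos'].round(4)+.14*np.array([np.cos(y),np.sin(y),0]),y,s['moment'])
im,d=manip.camera("top");save("top2",cv2.resize(im[120:260,120:260],None,fx=4,fy=4))
E
```

```text
t: 7.3
eef_pos: [0.4661, 0.2227, 0.0593]
orientation: [-1.566, 0.005, 1.325]
contact_force: [-5.9, -12.2, 13.4]
grip_width: 0.0242
[0.60190623 0.18869017 0.0593    ] -0.24538244420021726 [-2.95379803  1.29263862  0.23368982]
```

View pics/top2.png

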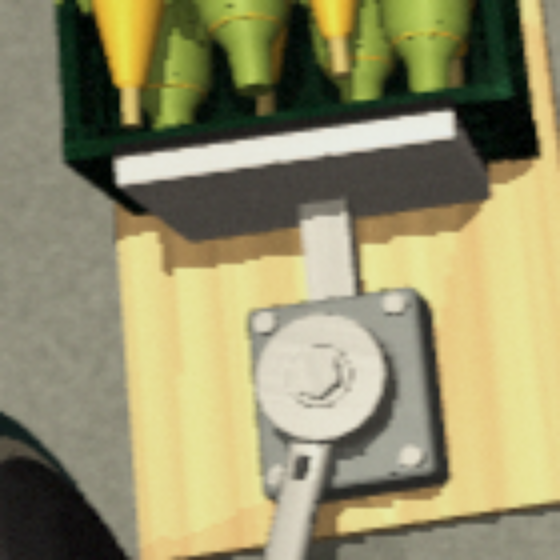

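The jaw now appears to touch the crate (white edge meeting the rim around row 150 of the crop). I'll push once more and check whether it has stalled.

```bash
cat >> h.py <<'E'
def gap():
    im,d=manip.camera("top");C=manip.calibration("top");K=np.array(C["camera_matrix"]);R=np.array(C["R"]);t=np.array(C["t"])
    v,u=np.mgrid[0:400,0:640];P=np.stack([(u-K[0,2])/K[0,0]*d,(v-K[1,2])/K[1,1]*d,d],-1)
    W=(P-t)@R;a=.11
    for yy in(.15,.18,.24):
        m=(abs(W[...,1]-yy)<.004)&(W[...,0]>.64)&(W[...,0]<.75)
        Q=W[m];f=Q[:,0]+np.tan(a)*(Q[:,1]-.19)
        bk=f[(Q[:,2]>.07)&(Q[:,2]<.1)&(f<.71)]; top=f[(Q[:,2]>.110)&(Q[:,2]<.122)]
        print(yy,"jaw back",np.median(bk).round(4),"jaw top",np.percentile(top,[5,95]).round(4))
def st():
    s=manip.observe();y=s['orientation'][2]-np.pi/2;print(s['eef_pos'].round(4)+.14*np.array([np.cos(y),np.sin(y),0]),"theta",y)
E
python3 -c "
from h import *
gap()"
python3 -m handwheel '[[0.8,5,0,-0.1,0,0.03,0],[0.8,10,0,-0.3,0,0.03,0],[0.8,10,0,-0.3,0,0.03,0]]'
python3 -c "
from h import *
gap();st()"
```

```text
0.15 jaw back 0.6998 jaw top [0.6999 0.7179]
0.18 jaw back 0.6998 jaw top [0.6994 0.7193]
0.24 jaw back 0.6995 jaw top [0.6997 0.7188]
t: 7.7
eef_pos: [0.4685, 0.2324, 0.0593]
orientation: [-1.565, 0.005, 1.297]
contact_force: [-7.8, -6.7, 12.2]
grip_width: 0.024
0.15 jaw back 0.6999 jaw top [0.7001 0.7186]
0.18 jaw back 0.6998 jaw top [0.6997 0.7176]
0.24 jaw back 0.6997 jaw top [0.6995 0.7185]
[0.60318211 0.19433469 0.0593    ] theta -0.2738775645263283
```

Run:
```python
from h import *
im,d=manip.camera("top");C=manip.calibration("top");K=np.array(C["camera_matrix"]);R=np.array(C["R"]);t=np.array(C["t"])
v,u=np.mgrid[0:400,0:640];P=np.stack([(u-K[0,2])/K[0,0]*d,(v-K[1,2])/K[1,1]*d,d],-1)
W=(P-t)@R
def fit(ys,zr,xr):
    Q=W[(W[...,1]>ys[0])&(W[...,1]<ys[1])&(W[...,2]>zr[0])&(W[...,2]<zr[1])&(W[...,0]>xr[0])&(W[...,0]<xr[1])]
    return len(Q),Q
for nm,jy,xr in(("L",(.14,.26),(.68,.71)),("R",(-.24,-.10),(.70,.725))):
    n,Q=fit(jy,(.07,.10),xr);c=np.polyfit(Q[:,1],Q[:,0],1);res=Q[:,0]-np.polyval(c,Q[:,1]);print(nm,"jaw",n,c,res.std(), "y range",Q[:,1].min(),Q[:,1].max())
    y0,y1=Q[:,1].min(),Q[:,1].max()
    for lo,hi in((y0-.035,y0-.001),(y1+.001,y1+.035)):
        for zr in((.05,.085),):
            m,q=fit((lo,hi),zr,(.69,.78))
            if m:
                f=(q[:,0]-np.polyval(c,q[:,1]))*np.cos(np.arctan(c[0]));print("  wall minus jaw back mm",m,(np.percentile(f,[5,25,50,75])*1000).round(1))
```

```text
L jaw 368 [-0.11296948  0.72118929] 0.00048779240651513424 y range 0.14018724691283316 0.2597419962781619
  wall minus jaw back mm 198 [-0.2 14.1 19.2 22.4]
  wall minus jaw back mm 370 [-0.1 53.3 64.1 74.6]
R jaw 396 [0.01885545 0.71743406] 0.001143406452049119 y range -0.23985412504313938 -0.11020389955922583
  wall minus jaw back mm 70 [-0.2  0.2  0.5  1. ]
  wall minus jaw back mm 151 [17.8 18.2 20.  50.6]
```

The jaw-to-wall offset is 19–20 mm, which equals the plate thickness, so it measures tight. A further partial stroke will confirm the jaw drives no further.

```bash
python3 -m handwheel '[[0.8,-14,0,-0.7,0,-0.1,0],[0.8,-27.8,0,-2.8,0,-0.2,0],[0.8,-41.4,0,-6.3,0,-0.3,0],[0.8,-54.5,0,-11.1,0,-0.4,0],[0.8,-54.5,0,-11.1,0,-0.4,0]]'
python3 -c "
from h import *
st()"
python3 -m handwheel '[[0.8,14,0,-0.7,0,0.1,0],[0.8,21,0,-1.5,0,0.15,0],[0.8,27.8,0,-2.8,0,0.2,0]]'
python3 -m handwheel '[[0.8,7,0,-0.2,0,0.05,0],[0.8,14,0,-0.7,0,0.1,0],[0.8,14,0,-0.7,0,0.1,0]]'
python3 -c "
from h import *
st();gap()"
python3 -m handwheel '[[0.8,7,0,-0.2,0,0.05,0],[0.8,14,0,-0.7,0,0.1,0],[0.8,14,0,-0.7,0,0.1,0]]'
python3 -c "
from h import *
st();gap()"
```

```text
t: 8.3
eef_pos: [0.464, 0.1746, 0.0593]
orientation: [-1.562, 0.003, 1.698]
contact_force: [-4.4, -1.6, 0.3]
grip_width: 0.0244
[0.6028737 0.1923227 0.0593   ] theta 0.1269313163138226
t: 8.6
eef_pos: [0.4632, 0.2013, 0.0592]
orientation: [-1.563, 0.007, 1.493]
contact_force: [-1.3, -18.6, 9.3]
grip_width: 0.0236
t: 8.9
eef_pos: [0.4649, 0.2155, 0.0592]
orientation: [-1.563, 0.009, 1.389]
contact_force: [-3.6, -8.7, 9.5]
grip_width: 0.0242
[0.60260161 0.19023605 0.0592    ] theta -0.18145085268016503
0.15 jaw back 0.6997 jaw top [0.6999 0.7182]
0.18 jaw back 0.6999 jaw top [0.6998 0.7183]
0.24 jaw back 0.6996 jaw top [0.6995 0.7187]
t: 9.25
eef_pos: [0.4675, 0.2272, 0.059]
orientation: [-1.563, 0.013, 1.286]
contact_force: [-8.0, -18.4, 18.9]
grip_width: 0.024
[0.60185942 0.18786115 0.059     ] theta -0.28482736297971445
0.15 jaw back 0.6997 jaw top [0.6999 0.7187]
0.18 jaw back 0.6997 jaw top [0.6999 0.7183]
0.24 jaw back 0.6996 jaw top [0.6998 0.7179]
```

The jaw is unmoved, while resistance is 9–18 N against the normal 3–4 N, so it is at its stop. I'm releasing the wrench and retreating.

```bash
python3 -m handwheel '[[0.8,-3,0,0,0,0,0],[0,-3,0,0,0,0,0],[0,-3,0,0,0,0,0],[0,-3,0,0,0,0,0],[0,-3,0,0,0,0,0]]'
python3 -m handwheel '[[0,0,0,0,0,0,0],[0,0,0,0,0,0,0],[0,0,0,0,0,0,0],[0,0,0,0,0,0,0],[0,0,0,0,0,0,0]]'
python3 -m handwheel '[[0,0,-25,0,0,0,0],[0,0,-60,0,0,0,0],[0,0,-95,0,0,0,0],[0,0,-130,0,0,0,0],[0,0,-160,0,0,0,0]]'
python3 -m handwheel '[[0,0,0,30,0,0,0],[0,0,0,60,0,0,0],[0,0,0,60,0,0,0],[0,0,0,60,0,0,0]]'
python3 -c "
from h import *
gap();im,d=manip.camera('top');save('top3',im)"
```

```text
t: 9.8
eef_pos: [0.4672, 0.2237, 0.0591]
orientation: [-1.564, 0.014, 1.285]
contact_force: [2.2, -5.2, 1.2]
grip_width: 0.0534
t: 10.3
eef_pos: [0.467, 0.2241, 0.0591]
orientation: [-1.564, 0.013, 1.285]
contact_force: [0.5, -0.0, 0.4]
grip_width: 0.0926
t: 10.8
eef_pos: [0.4687, 0.2261, 0.2211]
orientation: [-1.564, 0.012, 1.285]
contact_force: [0.4, -0.4, -0.2]
grip_width: 0.0939
t: 11.2
eef_pos: [0.4109, 0.2434, 0.2217]
orientation: [-1.564, 0.012, 1.286]
contact_force: [0.5, 0.4, 0.4]
grip_width: 0.0936
0.15 jaw back 0.6998 jaw top [0.7001 0.7186]
0.18 jaw back 0.6998 jaw top [0.6997 0.7188]
0.24 jaw back 0.6995 jaw top [0.6996 0.7189]
```

View pics/top3.png

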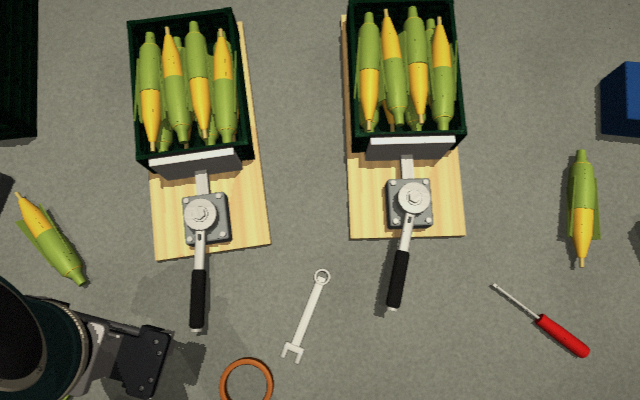

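The left jaw meets its crate (rows 150–165), the wrench is free (grip around (198,300)) and the gripper is clear. The right cradle is unchanged. Handing in.

```bash
python3 -c "
from h import *
print(manip.sign_off())"
```

```text
the job is handed in; nothing more can be done
None
```

I tightened the left (open) cradle's jaw against its crate using only its wrench, then let go and handed the job in at about 11 s. It took two driving strokes and a shorter third one as a check.

**Checks that agree:**
- The depth picture puts the jaw's back 19–20 mm from the crate wall. That is the plate's 20 mm thickness, so there is no gap, within about 1 mm.
- The jaw did not move during the third stroke, although resistance was 9–18 N against the normal 3–4 N.
- It stayed in the same place after I released the wrench.
- The last picture shows the gripper clear of everything, and the other cradle and its wrench look unchanged.

**One disagreement:** late in the strokes the gripper's position put the handle near −0.28 rad. After release the picture shows it almost straight, at about 0 rad. The likely cause is that the pads slipped or flexed against the firm stop. The jaw was not affected.

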